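# Put the sanitiser tablets away and close the keyed jar

### The job

Put the two loose sanitiser tablets into the fixed jar one after the other, then close it with its lid: turn the lid on the neck until its lugs drop into the hidden notches and it sits fully home, level. Leave the bell, the sauce cup and the salt shaker standing where they are, and let go of the lid.

Things in the scene. Friction and masses are not known exactly. Their poses are not given: they have to be found in the camera images.
- jar_mouth (a point): Centre of the jar's open mouth, level with the top edge of its grey neck collar, 130 mm above the worktop. Collar: bore 48 mm, outside 66 mm. Four notches, 15 mm wide and 8 mm deep, 90 degrees apart, are cut in its top edge from the bore (closed on the outside); the collar was fitted at any angle, so the orientation reported here tells nothing about the notches.
- jar: White round jar, 88 mm across, screwed to the worktop by a round steel foot 110 mm across; it cannot move. Origin: centre of its underside. A sloping shoulder, 92 to 108 mm high, leads to the neck collar. The inner floor is about 122 mm below the mouth.
- lid_grip (a point): Middle of the grip bar on the white lid (130 to 210 g), on the lid's axis; z up, x along the bar. Bar 52 mm long (x), 18 mm thick (y), 34 mm high: its top is 17 mm above this point, the lid's flat top 17 mm below it, the skirt's lower edge 40 mm below it. Standing with its lugs on the collar, this point is 29 mm above the mouth; fully home 22 mm.
- lid: The lid, right way up on the worktop at first; origin: centre of the skirt's lower edge, 40 mm below the middle of the bar. 76 mm across, the skirt flaring to 84 mm at its lower edge (inside 70 mm, flaring to about 78 mm, so it finds the 66 mm collar).
- lid_lugs (a point): On the lid's axis, level with the lower ends of its four lugs, 11 mm above the skirt's lower edge. The lugs, under the top plate 26 mm off the axis, 90 degrees apart (at the bar's ends and sides), are 10 mm wide and 7 mm tall, with about 5 degrees of play in the notches. Turned at most 90 degrees either way, the loose lid drops 7 mm by its own weight; then it turns no further.
- tablet_a_mid (a point): Centre of a hard white round sanitiser tablet, 28 mm across and 16 mm high, about 18 g, lying flat on the worktop (this point is 8 mm above its underside); z is its axis.
- tablet_b_mid (a point): Centre of the other tablet, just like the first.
- the_bell: Bystander: white domed desk bell, 83 mm across and 58 mm high, between the robot and the jar; origin at the centre of its underside.
- the_cup: Bystander: small black sauce cup, 51 mm across and 29 mm high; origin at the centre of its underside.
- shaker_mid (a point): Bystander: white salt shaker, 40 mm across and 81 mm high; this point is on its axis 40 mm above its underside.
Not all that is in view belongs to the job. Leave any orange or turquoise look-alike of the jar alone.

How it is judged:
By the outcome, as a careful person would: the job done as asked, in the order asked, and still so for the second after the job is handed in, with the robot touching nothing.
It also fails if it takes over 72 s, if anything falls off the work surface, if the arm or the gripper's body presses on something with over 40 N, if the wrist force passes 120 N, or if a joint passes its speed limit or range.

### The arm

A 6-joint arm with a two-finger parallel gripper is mounted at the origin on a cart in front of the work surface, level with it; the furniture and walls round the work are solid. World frame = base frame: x ahead of the robot, y to its left, z up, the work surface at z = 0. Lengths are in m, angles in degrees, forces in N, time in s.
With the tool pointing down it reaches from about 0.25 to 0.725 m from the base axis. Payload 9.7 kg.
Tool frame: the origin (TCP) lies midway between the tips of the shut fingers; the grasp point (between the pads) lies 19 mm behind it; z points along the fingers, y is the line along which they close (so a half turn about z gives the same grasp; the last joint's range is limited). The gripper opens to 85 mm and grips with 20 to 120 N. Pads are 22 mm wide; open, the fingers measure 114 mm over their backs; the gripper's body (76 mm by 85 mm) begins 54 mm behind the grasp point. The pads swing forward as they close: fully open they stand 13 mm farther back than shut.
Start: joints at [66.406, 4.979, 10.078, 95.1, 0, 90], TCP at [0.22, 0.504, 0.231] pointing down, gripper open.
Joint ranges: [-179.16, 179.16], [-48.56, 103.87], [-65.8, 70.77], [-126.05, 130.52], [-82.76, 87.17], [-180, 180]. Speed limits (degrees/s): [127.2, 127.2, 147.25, 180, 180, 180].

### API

Orientations are given as [roll, pitch, yaw] about the fixed x, y, z axes, in that order (R = Rz(yaw) Ry(pitch) Rx(roll)).
In Python, from workcell import bot gives the robot as it stands.
- The arm moves only by the shell command python3 -m crank 'ROWS' [FORCE]. ROWS is JSON, a list of rows, each an object with "gripper": the finger opening in mm, from 0 to 85.4; "travel": the shift along the tool's x, y, z in mm, a list of three; "twist": the turn, a rotation vector about the tool's x, y, z in rad, a list of three. In form: [{"gripper": gripper, "travel": [tx, ty, tz], "twist": [rx, ry, rz]}, ...]. A call has 1 to 12 rows; each row shifts and turns the commanded pose from where the row before left it, along the tool's axes as they then stand; what a row does not reach is not made up. A row lasts 1/8 s, in which the tool goes at most 62.5 mm and 10.7 degrees, less where a joint would pass 70% of its speed; a pose out of reach is approached as far as the arm can. A call is refused whole if a number of a shift passes 62.5 or a number of a turn 0.188, either way. A call with a gripper value outside its range is refused whole. The fingers move at their own pace and stop on an object; FORCE is the grip in N (left out, the last holds). Time passes only in rows, so rows that do not move let the fingers close. It gives the time, the measured TCP pose, the force, the opening and the grip force at its end, in the units of the state.
- bot.get_obs(): the state, without advancing time (a new reading comes with each control period).
- bot.camera(name): name is "side" or "top" or "wrist"; returns the picture (384x512x3 uint8, red, green, blue); there is no depth.
- bot.calibration(name): a dict with "vfov" (degrees; the focal length in pixels is half the picture's height over the tangent of half this angle, whatever the lens; pixels are square), "cx", "cy" (the principal point, pixels), "camera_from_world" (4x4, takes a point from world to camera coordinates). Camera axes: x right, y down, z forward; pixel columns grow to the right and rows downward; lengths in m; the calibration is good to about 2 mm. A picture is of the moment at which its call begins: read the wrist's pose just before it. calibration takes no time and is no camera call; for the wrist camera it gives the pose at the moment of the call.
- bot.job_done(): hands the job in; it is judged then, once.
The state is a dict: "time": time; "q": joint angles; "qd": joint speeds; "joint_efforts": joint torques, N m; "ee_pos": TCP position; "tcp_rot": TCP orientation; "wrist_force": force on the tool from outside, world axes, zero at the start; "torque": the same for the moment, N m; "opening": finger opening in m; "grasp_force": force on a finger pad.
Only numpy, scipy, OpenCV 4.12 (cv2) and the standard library are available. Lean on these libraries where they do the work, as an engineer would, in place of code of your own. Each camera call takes 0.05 s, during which the arm holds its last target. There are 200 camera calls.

## Working session

There is one attempt and no reset: what is moved stays moved. The work goes in short steps, Python scripts to look and compute and a shell command to move; the robot and the scene stay as the last step left them, time stands still between calls to the robot, and variables do not carry over. Pictures are saved under pics/ and viewed, at most 10 in all, crops included, and the job is handed in when it is done.

```bash
mkdir -p pics; ls
cat > h.py <<'E'
import numpy as np, cv2
from workcell import bot
def snap(n,f):
    c=bot.calibration(n); im=bot.camera(n); cv2.imwrite('pics/'+f,im[:,:,::-1]); return im,c
def ray(c,u,v,z):
    f=192/np.tan(np.radians(c['vfov'])/2); T=np.array(c['camera_from_world']); R=T[:3,:3]; o=-R.T@T[:3,3]
    d=R.T@np.array([(u-c['cx'])/f,(v-c['cy'])/f,1]); return o+d*(z-o[2])/d[2]
def proj(c,p):
    f=192/np.tan(np.radians(c['vfov'])/2); T=np.array(c['camera_from_world']); q=T[:3,:3]@np.array(p)+T[:3,3]
    return q[:2]/q[2]*f+[c['cx'],c['cy']]
E
python3 - <<'E'
from h import *
for n in ['top','side']:
    im,c=snap(n,n+'0.png'); print(n,c)
a=cv2.imread('pics/top0.png');cv2.imwrite('pics/top0b.png',cv2.resize(a,(800,600)))
a=cv2.imread('pics/side0.png');cv2.imwrite('pics/side0b.png',cv2.resize(a,(800,600)))
print(bot.get_obs())
E
```

```text
pics
top {'vfov': 45.688854580906856, 'cx': 261.02352517396054, 'cy': 197.41791498467492, 'camera_from_world': array([[-0.02466109, -0.99963563,  0.01097426,  0.04283648],
       [-0.99623202,  0.02366112, -0.08343813,  0.55937608],
       [ 0.08314806, -0.01299059, -0.99645253,  1.1631655 ],
       [ 0.        ,  0.        ,  0.        ,  1.        ]])}
side {'vfov': 48.47346148883275, 'cx': 253.46377999601398, 'cy': 194.71212230810238, 'camera_from_world': array([[ 0.88349649, -0.46842237,  0.00379844, -0.49882821],
       [-0.27180474, -0.51922429, -0.81026435,  0.2520703 ],
       [ 0.38151819,  0.71483328, -0.58605226,  1.05001453],
       [ 0.        ,  0.        ,  0.        ,  1.        ]])}
{'time': 0.1, 'q': array([ 6.64049756e+01,  5.00656020e+00,  1.00380200e+01,  9.51007364e+01,
       -6.41122178e-05,  9.00013884e+01]), 'qd': array([ 0.02778666, -0.06561828,  0.00640737, -0.0362843 , -0.03202377,
        0.09764879]), 'joint_efforts': array([ 8.51347013e-04, -5.21560371e+01,  4.65652764e+01,  1.59115973e-02,
        8.36045865e-05, -1.20291634e-05]), 'ee_pos': array([0.22005956, 0.50381488, 0.23065858]), 'tcp_rot': array([-1.79930723e+02,  6.57908918e-05,  1.56403587e+02]), 'wrist_force': array([ 0.09623944,  0.5835778 , -0.62527671]), 'torque': array([ 0.01858987,  0.01125055, -0.00677016]), 'grasp_force': 0.0, 'opening': 0.08528990351763122}
```

View pics/top0b.png

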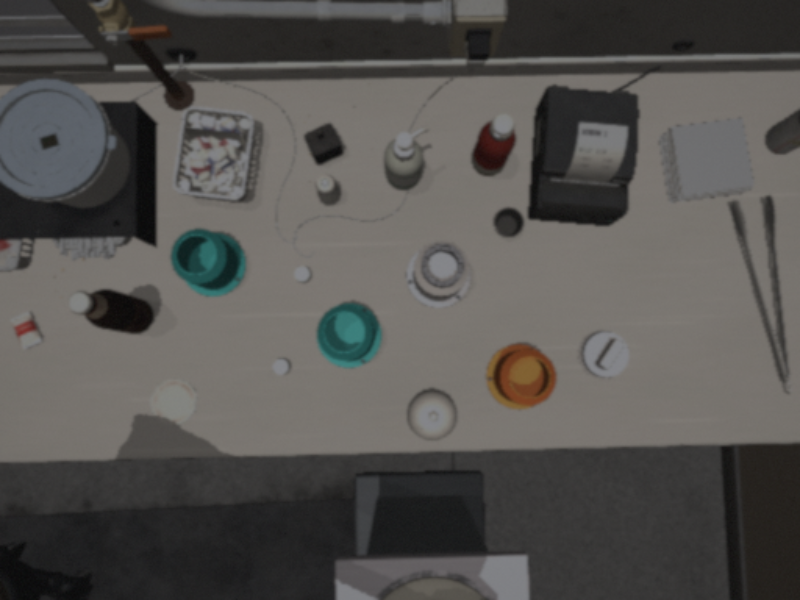

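View pics/side0b.png

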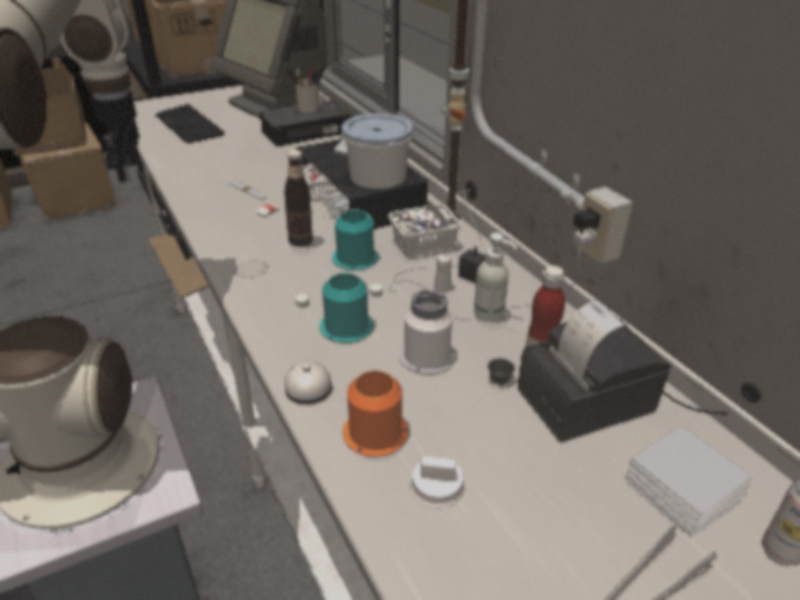

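The top view (800x600) shows the jar mouth at (442,265), tablets at (302,274) and (281,367), the lid at (606,353), the bell at (432,413), the cup at (508,222) and the shaker at (328,187). The side view agrees, with the tablets at (302,300) and (376,290) and the lid at (438,475).

Run:
```python
from h import *
c=bot.calibration('top'); s=bot.calibration('side'); k=.64
for n,u,v,z in [('mouth',442,265,.13),('tabA',302,274,.016),('tabB',281,367,.016),('lidrim',606,354,.02),('bar',607,352,.074),('bell',432,414,.03),('cup',508,222,.029),('shaker',327,184,.08),('turq1',350,330,.13),('turq2',203,256,.13),('orange',525,373,.13),('bottle',80,302,.2),('greyb',404,142,.15)]:
    p=ray(c,u*k,v*k,z); q=proj(s,p); print(n,p.round(4),'side800',(q/k).round(0), 'reach',np.hypot(*p[:2]).round(3))
print(proj(c,bot.get_obs()['ee_pos'])/k,proj(s,bot.get_obs()['ee_pos'])/k)
im,c=snap('wrist','w0.png'); print(c['camera_from_world'],c['vfov'])
# lid crop top
a=cv2.imread('pics/top0.png')
def cr(x,y,r): return cv2.resize(a[y-r:y+r,x-r:x+r],(400,300*400//300),interpolation=cv2.INTER_CUBIC)
w=cv2.imread('pics/w0.png')
cv2.imwrite('pics/c0.png',np.clip(np.hstack([cr(388,226,25),cr(283,170,28)])*1.6,0,255).astype(np.uint8))
```

```text
mouth [ 0.6165 -0.023   0.13  ] side800 [428. 299.] reach 0.617
tabA [0.6232 0.2055 0.016 ] side800 [375. 287.] reach 0.656
tabB [0.4683 0.2423 0.016 ] side800 [301. 298.] reach 0.527
lidrim [ 0.4765 -0.299   0.02  ] side800 [437. 477.] reach 0.563
bar [ 0.479  -0.2851  0.074 ] side800 [435. 446.] reach 0.557
bell [ 0.3855 -0.0059  0.03  ] side800 [308. 376.] reach 0.386
cup [ 0.7013 -0.1422  0.029 ] side800 [500. 366.] reach 0.716
shaker [0.7593 0.155  0.08  ] side800 [443. 257.] reach 0.775
turq1 [0.5208 0.1188 0.13  ] side800 [346. 274.] reach 0.534
turq2 [0.6387 0.34   0.13  ] side800 [353. 211.] reach 0.724
orange [ 0.4496 -0.1434  0.13  ] side800 [374. 367.] reach 0.472
bottle [0.5656 0.4937 0.2   ] side800 [294. 162.] reach 0.751
greyb [0.8031 0.0305 0.15  ] side800 [498. 251.] reach 0.804
[ 58.45389629 559.24929085] [131.46644325 178.58901721]
[[ 0.39952502  0.91672127 -0.00136893 -0.54858559]
 [ 0.88509092 -0.38535015  0.2609968  -0.03528377]
 [ 0.2387338  -0.10548638 -0.96533869  0.37813749]
 [ 0.          0.          0.          1.        ]] 63.113118555661586
```

View pics/c0.png

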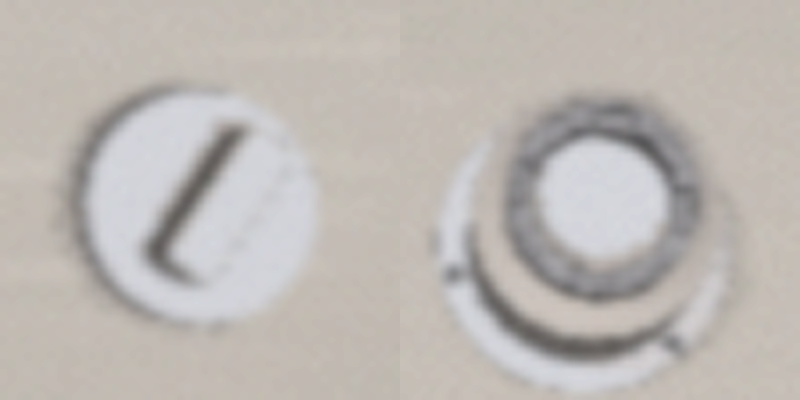

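View pics/w0.png

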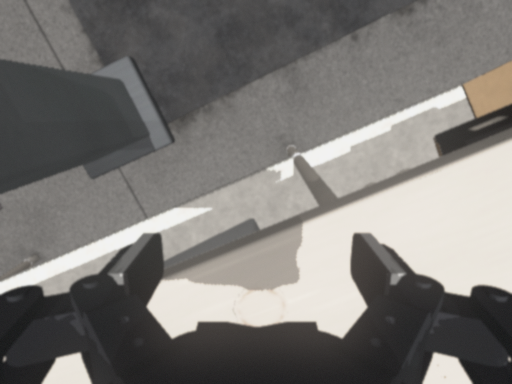

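The crop shows the lid bar running from upper right to lower left, about -34° in world, and the collar centre at crop (603,197). The wrist picture shows only the table edge and a marking. Going above tablet B.

```bash
python3 -m crank '[{"gripper":60,"travel":[-20,-8,0],"twist":[0,0,0]},{"gripper":60,"travel":[-39,-16.5,0],"twist":[0,0,0]},{"gripper":60,"travel":[-39,-16.5,0],"twist":[0,0,0]},{"gripper":60,"travel":[-39,-16.5,0],"twist":[0,0,0]},{"gripper":60,"travel":[-39,-16.5,0],"twist":[0,0,0]},{"gripper":60,"travel":[-39,-16.5,0],"twist":[0,0,0]},{"gripper":60,"travel":[-39,-16.5,0],"twist":[0,0,0]},{"gripper":60,"travel":[-39,-16.5,0],"twist":[0,0,0]},{"gripper":60,"travel":[-39,-16.5,0],"twist":[0,0,0]}]'
python3 -m crank '[{"gripper":60,"travel":[0,0,20],"twist":[0,0,0.172]},{"gripper":60,"travel":[0,0,20],"twist":[0,0,0.172]},{"gripper":60,"travel":[0,0,20],"twist":[0,0,0.172]},{"gripper":60,"travel":[0,0,20],"twist":[0,0,0.172]},{"gripper":60,"travel":[0,0,0],"twist":[0,0,0]},{"gripper":60,"travel":[0,0,0],"twist":[0,0,0]}]'
cat >> h.py <<'E'
def plan(x,y,z,yaw=None):
    o=bot.get_obs(); p=o['ee_pos']; s=np.radians(o['tcp_rot'][2]); d=np.array([x,y,z])-p
    X=np.array([np.cos(s),np.sin(s)]);Y=np.array([np.sin(s),-np.cos(s)])
    print('travel mm',(d[:2]@X*1e3).round(1),(d[:2]@Y*1e3).round(1),(-d[2]*1e3).round(1),'twist',None if yaw is None else round(-np.radians((yaw-o['tcp_rot'][2]+180)%360-180),3),'at',p.round(4),o['tcp_rot'].round(1),'t',round(o['time'],2),'F',o['wrist_force'].round(1))
E
python3 - <<'E'
from h import *
im,c=snap('wrist','w1.png'); print(proj(c,(.4683,.2423,.016)),bot.get_obs()['ee_pos'],bot.get_obs()['tcp_rot'])
g=cv2.cvtColor(im,cv2.COLOR_RGB2GRAY)
u,v=proj(c,(.4683,.2423,.016)).astype(int); print(g[v-40:v+41:8,u-48:u+49:8])
E
```

```text
time: 1.27
ee_pos: [0.4693, 0.2406, 0.2314]
tcp_rot: [-180.0, 0.0, 156.4]
wrist_force: [0.6, 0.5, -0.1]
opening: 0.0599
grasp_force: 0.0
time: 2.02
ee_pos: [0.4686, 0.2424, 0.1522]
tcp_rot: [180.0, 0.0, 117.2]
wrist_force: [0.3, -0.7, -0.4]
opening: 0.0602
grasp_force: 0.0
[256.23290762 174.40233139] [0.46873867 0.24263517 0.15239098] [1.79925401e+02 2.97397376e-03 1.17148904e+02]
[[215 214 214 215 215 215 215 214 217 216 215 216 214]
 [213 214 214 215 216 214 213 214 217 214 216 215 216]
 [213 214 214 216 215 214 213 216 215 215 215 215 216]
 [212 214 214 216 214 214 169 205 215 215 214 214 215]
 [215 214 215 216 213 224 231 231 185 214 214 215 215]
 [213 214 216 215 214 230 231 230 214 193 169 174 211]
 [208 205 206 214 206 230 231 224 146 148 147 147 148]
 [201 198 133 161 141 145 148 133 146 145 147 148 146]
 [175 186 133 132 135 133 132 132 132 132 135 146 145]
 [133 132 131 132 132 131 131 132 131 132 138 146 145]
 [130 130 131 134 130 131 131 130 131 130 138 145 144]]
```

View pics/w1.png

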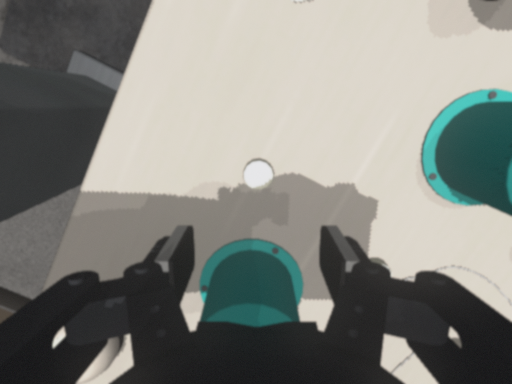

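Tablet B is at (258,173) in the wrist view, against a predicted (256,174). The estimate holds, so I'm descending to grasp.

```bash
python3 -m crank '[{"gripper":50,"travel":[0,0,30],"twist":[0,0,0]},{"gripper":50,"travel":[0,0,35],"twist":[0,0,0]},{"gripper":50,"travel":[0,0,35],"twist":[0,0,0]},{"gripper":50,"travel":[0,0,30],"twist":[0,0,0]},{"gripper":50,"travel":[0,0,14],"twist":[0,0,0]},{"gripper":50,"travel":[0,0,5],"twist":[0,0,0]},{"gripper":50,"travel":[0,0,0],"twist":[0,0,0]},{"gripper":15,"travel":[0,0,0],"twist":[0,0,0]},{"gripper":15,"travel":[0,0,0],"twist":[0,0,0]},{"gripper":15,"travel":[0,0,0],"twist":[0,0,0]},{"gripper":15,"travel":[0,0,0],"twist":[0,0,0]}]' 30
```

```text
time: 3.45
ee_pos: [0.469, 0.2432, 0.0035]
tcp_rot: [179.9, -0.0, 117.0]
wrist_force: [-1.1, -0.3, 5.6]
opening: 0.0261
grasp_force: 29.6
```

```bash
python3 -m crank '[{"gripper":15,"travel":[0,0,-20],"twist":[0,0,0]},{"gripper":15,"travel":[0,0,-40],"twist":[0,0,0]},{"gripper":15,"travel":[0,0,-50],"twist":[0,0,0]},{"gripper":15,"travel":[0,0,-50],"twist":[0,0,0]},{"gripper":15,"travel":[0,0,-47],"twist":[0,0,0]},{"gripper":15,"travel":[-24,0.6,0],"twist":[0,0,0]},{"gripper":15,"travel":[-40,1.4,0],"twist":[0,0,0]},{"gripper":15,"travel":[-40,1.4,0],"twist":[0,0,0]},{"gripper":15,"travel":[-40,1.4,0],"twist":[0,0,0]},{"gripper":15,"travel":[-40,1.4,0],"twist":[0,0,0]},{"gripper":15,"travel":[-40,1.4,0],"twist":[0,0,0]},{"gripper":15,"travel":[-40,1.4,0],"twist":[0,0,0]}]'
python3 -m crank '[{"gripper":15,"travel":[-40,1.4,0],"twist":[0,0,0]},{"gripper":15,"travel":[0,0,0],"twist":[0,0,0]},{"gripper":15,"travel":[0,0,0],"twist":[0,0,0]}]'
python3 - <<'E'
from h import *
im,c=snap('wrist','w2.png'); print(proj(c,(.6165,-.023,.13))); plan(.6165,-.023,.142)
w=cv2.imread('pics/w2.png'); u,v=proj(c,(.6165,-.023,.13)).astype(int); print(u-80,v-80)
cv2.imwrite('pics/w2c.png',np.hstack([cv2.resize(w[v-80:v+80,u-80:u+80],(500,500),interpolation=2), ]))
E
```

```text
time: 4.95
ee_pos: [0.5967, 0.0104, 0.2096]
tcp_rot: [180.0, 0.0, 117.0]
wrist_force: [0.3, 0.6, -0.4]
opening: 0.0261
grasp_force: 29.8
time: 5.32
ee_pos: [0.6154, -0.0232, 0.2094]
tcp_rot: [-180.0, -0.0, 117.0]
wrist_force: [0.8, 0.9, 0.4]
opening: 0.0263
grasp_force: 29.7
[258.24936258 192.25006539]
travel mm -0.8 0.9 67.5 twist None at [ 0.6153 -0.0227  0.2095] [180.  -0. 117.] t 5.38 F [ 0.4  0.4 -1. ]
178 112
```

View pics/w2c.png

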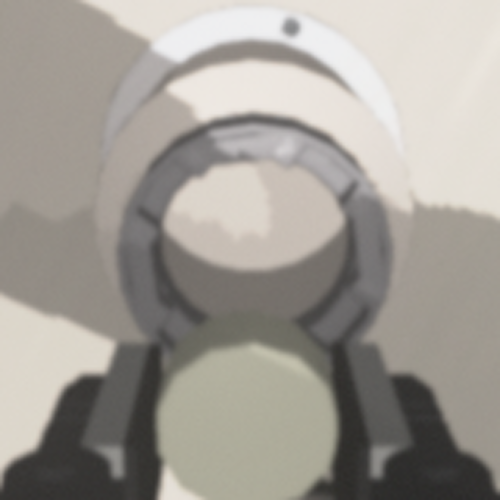

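The collar centre is at crop (255,248), against a predicted (250,250), so the mouth estimate is good to about 1 mm. Lowering and dropping tablet B.

```bash
python3 -m crank '[{"gripper":15,"travel":[0,0,20],"twist":[0,0,0]},{"gripper":15,"travel":[0,0,25],"twist":[0,0,0]},{"gripper":15,"travel":[0,0,16],"twist":[0,0,0]},{"gripper":15,"travel":[0,0,6],"twist":[0,0,0]},{"gripper":15,"travel":[0,0,0],"twist":[0,0,0]},{"gripper":15,"travel":[0,0,0],"twist":[0,0,0]},{"gripper":45,"travel":[0,0,0],"twist":[0,0,0]},{"gripper":45,"travel":[0,0,0],"twist":[0,0,0]},{"gripper":45,"travel":[0,0,0],"twist":[0,0,0]},{"gripper":45,"travel":[0,0,0],"twist":[0,0,0]},{"gripper":45,"travel":[0,0,-30],"twist":[0,0,0]},{"gripper":45,"travel":[0,0,-37],"twist":[0,0,0]}]'
python3 -m crank '[{"gripper":50,"travel":[0,0,0],"twist":[0,0,0]},{"gripper":50,"travel":[0,0,0],"twist":[0,0,0]}]'
python3 - <<'E'
from h import *
im,c=snap('wrist','w3.png'); print(proj(c,(.6165,-.023,.13))); plan(.6232,.2055,.2,90)
w=cv2.imread('pics/w3.png'); u,v=proj(c,(.6165,-.023,.13)).astype(int); print(u-80,v-80)
cv2.imwrite('pics/w3c.png',cv2.resize(w[v-70:v+70,u-70:u+70],(600,600),interpolation=2))
E
```

```text
time: 6.88
ee_pos: [0.6151, -0.0233, 0.2093]
tcp_rot: [-179.9, -0.0, 117.0]
wrist_force: [0.8, 0.2, -0.9]
opening: 0.0447
grasp_force: 0.0
time: 7.12
ee_pos: [0.6155, -0.0233, 0.2087]
tcp_rot: [-180.0, -0.0, 117.0]
wrist_force: [-0.6, 0.2, -0.1]
opening: 0.05
grasp_force: 0.0
[258.24524248 192.20952578]
travel mm 200.3 110.9 8.2 twist 0.471 at [ 0.6153 -0.0233  0.2082] [-179.9   -0.   117. ] t 7.17 F [0.6 0.6 0.1]
178 112
```

View pics/w3c.png

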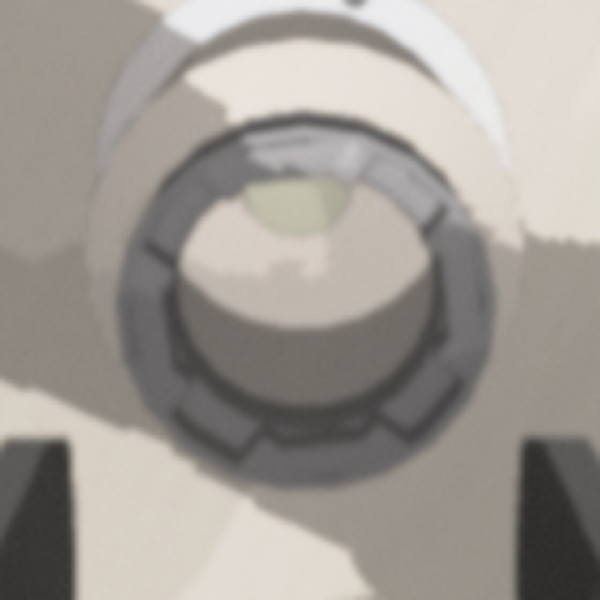

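Tablet B is inside the jar, seen as a greenish disc at (297,205). The collar centre is at (307,300), and the notches near (215,418), (420,400) and (405,195) give about -13° in world. On to tablet A, with the yaw turned so the camera stays clear of the turquoise jars.

```bash
python3 -m crank '[{"gripper":50,"travel":[20.3,10.9,0],"twist":[0,0,0]},{"gripper":50,"travel":[36,20,0],"twist":[0,0,0]},{"gripper":50,"travel":[36,20,0],"twist":[0,0,0]},{"gripper":50,"travel":[36,20,0],"twist":[0,0,0]},{"gripper":50,"travel":[36,20,0],"twist":[0,0,0]},{"gripper":50,"travel":[36,20,0],"twist":[0,0,0]},{"gripper":50,"travel":[0,0,0],"twist":[0,0,0.18]},{"gripper":50,"travel":[0,0,0],"twist":[0,0,0.18]},{"gripper":50,"travel":[0,0,0],"twist":[0,0,0.18]},{"gripper":50,"travel":[0,0,0],"twist":[0,0,0.18]},{"gripper":50,"travel":[0,0,0],"twist":[0,0,0.18]},{"gripper":50,"travel":[0,0,0],"twist":[0,0,0.18]}]'
python3 -m crank '[{"gripper":50,"travel":[0,0,15],"twist":[0,0,0.18]},{"gripper":50,"travel":[0,0,20],"twist":[0,0,0.18]},{"gripper":50,"travel":[0,0,20],"twist":[0,0,0.18]},{"gripper":50,"travel":[0,0,0],"twist":[0,0,0]},{"gripper":50,"travel":[0,0,0],"twist":[0,0,0]}]'
python3 - <<'E'
from h import *
im,c=snap('wrist','w4.png'); q=proj(c,(.6232,.2055,.016)); print(q); plan(.6232,.2055,.0035)
u,v=q.astype(int); hs=cv2.cvtColor(im,cv2.COLOR_RGB2GRAY)[v-60:v+60,u-60:u+60]
m=(hs>224).astype(np.uint8); n,l,st,ce=cv2.connectedComponentsWithStats(m)
for i in range(1,n):
    if st[i,4]>80: print(st[i],ce[i]+[u-60,v-60],ray(c,*(ce[i]+[u-60,v-60]),.016))
E
```

```text
time: 8.68
ee_pos: [0.6228, 0.2066, 0.2083]
tcp_rot: [-179.9, 0.1, 54.8]
wrist_force: [-0.9, -0.2, -0.1]
opening: 0.05
grasp_force: 0.0
time: 9.3
ee_pos: [0.6233, 0.2061, 0.1548]
tcp_rot: [-180.0, -0.0, 24.4]
wrist_force: [0.1, 0.3, 0.5]
opening: 0.0498
grasp_force: 0.0
[255.59580792 175.5319802 ]
travel mm -0.6 0.3 151.7 twist None at [0.6236 0.206  0.1552] [ 1.80e+02 -1.00e-01  2.44e+01] t 9.35 F [ 0.2  0.4 -0.3]
[  0  11  24  28 316] [206.42088608 138.41772152] [0.63603086 0.25971288 0.016     ]
[  0  35  45  38 668] [216.92215569 169.91766467] [0.61330224 0.24007158 0.016     ]
[ 44  52  28  22 451] [254.83813747 177.03325942] [0.62161175 0.20554894 0.016     ]
[  0  95  58  25 422] [219.63981043 224.26777251] [0.56496691 0.21712279 0.016     ]
```

The blob at (255,177) is the tablet, 2 mm from the prediction. Grasping.

```bash
python3 -m crank '[{"gripper":50,"travel":[-1,0,30],"twist":[0,0,0]},{"gripper":50,"travel":[0,0,35],"twist":[0,0,0]},{"gripper":50,"travel":[0,0,35],"twist":[0,0,0]},{"gripper":50,"travel":[0,0,30],"twist":[0,0,0]},{"gripper":50,"travel":[0,0,16],"twist":[0,0,0]},{"gripper":50,"travel":[0,0,5],"twist":[0,0,0]},{"gripper":50,"travel":[0,0,0],"twist":[0,0,0]},{"gripper":15,"travel":[0,0,0],"twist":[0,0,0]},{"gripper":15,"travel":[0,0,0],"twist":[0,0,0]},{"gripper":15,"travel":[0,0,0],"twist":[0,0,0]},{"gripper":15,"travel":[0,0,0],"twist":[0,0,0]}]'
python3 -m crank '[{"gripper":15,"travel":[0,0,-20],"twist":[0,0,0]},{"gripper":15,"travel":[0,0,-40],"twist":[0,0,0]},{"gripper":15,"travel":[0,0,-50],"twist":[0,0,0]},{"gripper":15,"travel":[0,0,-50],"twist":[0,0,0]},{"gripper":15,"travel":[0,0,-47],"twist":[0,0,0]},{"gripper":15,"travel":[0,0,0],"twist":[0,0,0]}]'
python3 -c "
from h import *
plan(.6165,-.023,.142)"
```

```text
time: 10.72
ee_pos: [0.6233, 0.2053, 0.0048]
tcp_rot: [180.0, -0.1, 24.2]
wrist_force: [-0.7, -0.4, 6.2]
opening: 0.0266
grasp_force: 29.6
time: 11.48
ee_pos: [0.6238, 0.2055, 0.2164]
tcp_rot: [180.0, -0.5, 24.2]
wrist_force: [-0.1, -0.1, 0.5]
opening: 0.0261
grasp_force: 29.7
travel mm -100.2 205.5 74.4 twist None at [0.6238 0.2055 0.2164] [180.   -0.5  24.2] t 11.47 F [-0.1 -0.1  0.5]
```

```bash
python3 -m crank '[{"gripper":15,"travel":[-10,20.5,0],"twist":[0,0,0]},{"gripper":15,"travel":[-18,37,0],"twist":[0,0,0]},{"gripper":15,"travel":[-18,37,0],"twist":[0,0,0]},{"gripper":15,"travel":[-18,37,0],"twist":[0,0,0]},{"gripper":15,"travel":[-18,37,0],"twist":[0,0,0]},{"gripper":15,"travel":[-18,37,0],"twist":[0,0,0]},{"gripper":15,"travel":[0,0,15],"twist":[0,0,0]},{"gripper":15,"travel":[0,0,25],"twist":[0,0,0]},{"gripper":15,"travel":[0,0,20],"twist":[0,0,0]},{"gripper":15,"travel":[0,0,0],"twist":[0,0,0]},{"gripper":15,"travel":[0,0,0],"twist":[0,0,0]}]'
python3 - <<'E'
from h import *
plan(.6165,-.023,.142)
snap('wrist','w5.png')
E
```

```text
time: 12.85
ee_pos: [0.6153, -0.0232, 0.1506]
tcp_rot: [-180.0, 0.0, 24.2]
wrist_force: [0.3, -0.1, 0.4]
opening: 0.0265
grasp_force: 29.7
travel mm 1.2 0.3 8.6 twist None at [ 0.6153 -0.0232  0.1506] [-180.     0.    24.2] t 12.85 F [ 0.3 -0.1  0.4]
```

```bash
python3 -m crank '[{"gripper":15,"travel":[1.2,0.3,8],"twist":[0,0,0]},{"gripper":15,"travel":[0,0,0],"twist":[0,0,0]},{"gripper":15,"travel":[0,0,0],"twist":[0,0,0]},{"gripper":45,"travel":[0,0,0],"twist":[0,0,0]},{"gripper":45,"travel":[0,0,0],"twist":[0,0,0]},{"gripper":45,"travel":[0,0,0],"twist":[0,0,0]},{"gripper":45,"travel":[0,0,0],"twist":[0,0,0]},{"gripper":45,"travel":[0,0,-30],"twist":[0,0,0]},{"gripper":45,"travel":[0,0,-37],"twist":[0,0,0]},{"gripper":45,"travel":[0,0,0],"twist":[0,0,0]},{"gripper":45,"travel":[0,0,0],"twist":[0,0,0]}]'
python3 - <<'E'
from h import *
im,c=snap('wrist','w6.png'); plan(.477,-.295,.21,-33.6)
w=cv2.imread('pics/w6.png'); u,v=proj(c,(.6165,-.023,.13)).astype(int); print(u,v)
cv2.imwrite('pics/w6c.png',cv2.resize(w[v-70:v+70,u-70:u+70],(600,600),interpolation=2))
E
```

```text
time: 14.28
ee_pos: [0.6167, -0.0232, 0.2088]
tcp_rot: [-180.0, 0.0, 24.2]
wrist_force: [-0.0, -0.2, -1.0]
opening: 0.0449
grasp_force: 0.0
travel mm -238.5 191.0 -1.8 twist 1.008 at [ 0.6164 -0.0231  0.2082] [-1.80e+02  1.00e-01  2.42e+01] t 14.32 F [-0.4 -0.2 -0.3]
254 193
```

View pics/w6c.png

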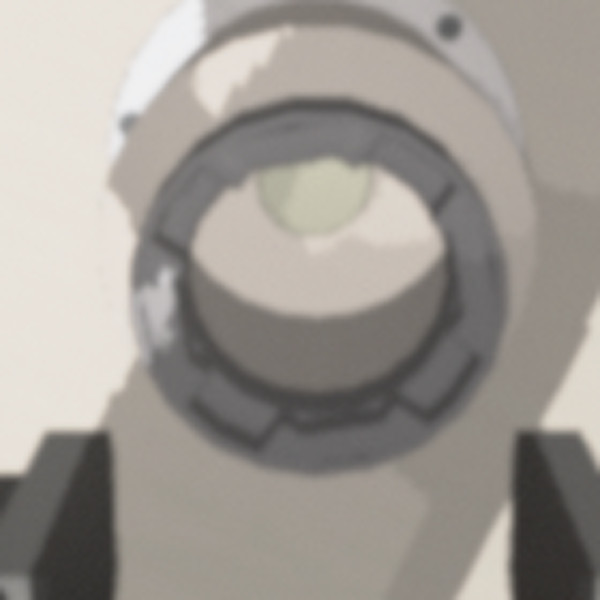

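One tablet is visible in the jar at (315,195) and the other is hidden behind the rim or under it. The gripper is empty. The collar centre is at (318,287), and the notches at (235,410) and (430,375) again give about -13°. Going above the lid.

```bash
python3 -m crank '[{"gripper":50,"travel":[-18.5,15,0],"twist":[0,0,0]},{"gripper":50,"travel":[-31.5,25.2,0],"twist":[0,0,0]},{"gripper":50,"travel":[-31.5,25.2,0],"twist":[0,0,0]},{"gripper":50,"travel":[-31.5,25.2,0],"twist":[0,0,0]},{"gripper":50,"travel":[-31.5,25.2,0],"twist":[0,0,0]},{"gripper":50,"travel":[-31.5,25.2,0],"twist":[0,0,0]},{"gripper":50,"travel":[-31.5,25.2,0],"twist":[0,0,0]},{"gripper":50,"travel":[-31.5,25.2,0],"twist":[0,0,0]},{"gripper":50,"travel":[0,0,0],"twist":[0,0,0.168]},{"gripper":50,"travel":[0,0,0],"twist":[0,0,0.168]},{"gripper":50,"travel":[0,0,0],"twist":[0,0,0.168]},{"gripper":50,"travel":[0,0,0],"twist":[0,0,0.168]}]'
python3 -m crank '[{"gripper":50,"travel":[0,0,0],"twist":[0,0,0.168]},{"gripper":50,"travel":[0,0,0],"twist":[0,0,0.168]},{"gripper":50,"travel":[0,0,0],"twist":[0,0,0]},{"gripper":50,"travel":[0,0,0],"twist":[0,0,0]}]'
python3 - <<'E'
from h import *
im,c=snap('wrist','w7.png'); plan(.477,-.295,.046,-33.6)
w=cv2.imread('pics/w7.png'); u,v=proj(c,(.477,-.295,.074)).astype(int); print(u,v)
cv2.imwrite('pics/w7c.png',cv2.resize(w[v-70:v+70,u-70:u+70],(600,600),interpolation=2))
E
```

```text
time: 15.82
ee_pos: [0.4758, -0.2961, 0.2085]
tcp_rot: [-180.0, 0.1, -14.7]
wrist_force: [-0.2, 0.0, -0.3]
opening: 0.0502
grasp_force: 0.0
time: 16.32
ee_pos: [0.4718, -0.303, 0.209]
tcp_rot: [-179.6, 0.0, -32.9]
wrist_force: [0.4, -0.6, 0.8]
opening: 0.0501
grasp_force: 0.0
travel mm -0.1 -9.4 163.0 twist 0.013 at [ 0.472  -0.3029  0.209 ] [-179.6    0.   -32.8] t 16.38 F [-0.3 -0.6  0.6]
246 177
```

View pics/w7c.png

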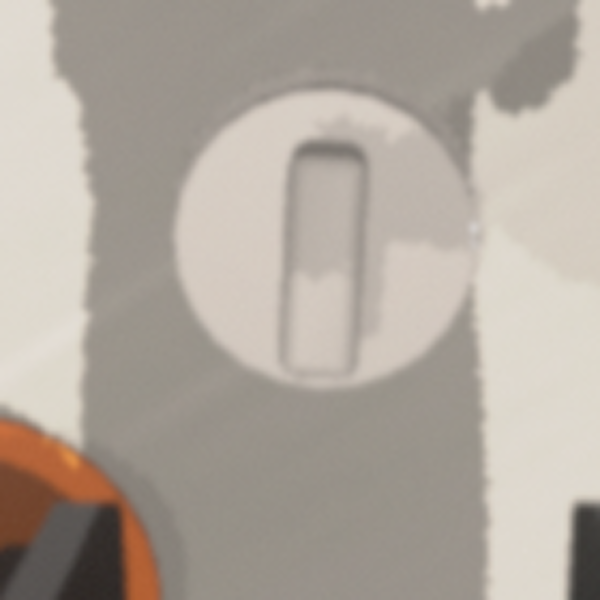

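The bar top centre is at crop (323,263), tilted about 2° from the tool axis, so the bar is at about -35° yaw. The lid disc is centred on the same column.

Run:
```python
from h import *
c=bot.calibration('wrist'); a=ray(c,251.4,168.4,.074);b=ray(c,249.9,171.2,.074); print(a,b)
plan(b[0],b[1],.046,-35.1); print(bot.get_obs()['q'].round(1),bot.get_obs()['qd'].round(1))
```

```text
[ 0.48145124 -0.30341796  0.074     ] [ 0.4800125  -0.30085621  0.074     ]
travel mm 5.6 -6.1 163.0 twist 0.039 at [ 0.472  -0.3029  0.209 ] [-179.6    0.   -32.8] t 16.38 F [-0.3 -0.6  0.6]
[-32.9   6.1   8.8  92.7   0.4 180. ] [ 0.3  0.   0.3 -0.  -0.   0. ]
```

q6 is at its 180° limit, which explains the drift, so I'll flip the tool half a turn for the same grasp.

```bash
python3 -m crank '[{"gripper":50,"travel":[5.6,-6.1,0],"twist":[0,0,-0.18]},{"gripper":50,"travel":[0,0,0],"twist":[0,0,-0.1825]},{"gripper":50,"travel":[0,0,0],"twist":[0,0,-0.1825]},{"gripper":50,"travel":[0,0,0],"twist":[0,0,-0.1825]},{"gripper":50,"travel":[0,0,0],"twist":[0,0,-0.1825]},{"gripper":50,"travel":[0,0,0],"twist":[0,0,-0.1825]},{"gripper":50,"travel":[0,0,0],"twist":[0,0,-0.1825]},{"gripper":50,"travel":[0,0,0],"twist":[0,0,-0.1825]},{"gripper":50,"travel":[0,0,0],"twist":[0,0,-0.1825]},{"gripper":50,"travel":[0,0,0],"twist":[0,0,-0.1825]},{"gripper":50,"travel":[0,0,0],"twist":[0,0,-0.1825]},{"gripper":50,"travel":[0,0,0],"twist":[0,0,-0.1825]}]'
python3 -m crank '[{"gripper":50,"travel":[0,0,0],"twist":[0,0,-0.1825]},{"gripper":50,"travel":[0,0,0],"twist":[0,0,-0.1825]},{"gripper":50,"travel":[0,0,0],"twist":[0,0,-0.1825]},{"gripper":50,"travel":[0,0,0],"twist":[0,0,-0.1825]},{"gripper":50,"travel":[0,0,0],"twist":[0,0,-0.1825]},{"gripper":50,"travel":[0,0,0],"twist":[0,0,0]},{"gripper":50,"travel":[0,0,0],"twist":[0,0,0]}]'
python3 - <<'E'
from h import *
im,c=snap('wrist','w8.png'); plan(.480,-.3009,.046,144.9); print(bot.get_obs()['q'].round(1))
w=cv2.imread('pics/w8.png'); u,v=proj(c,(.480,-.3009,.074)).astype(int); print(u,v)
cv2.imwrite('pics/w8c.png',cv2.resize(w[v-70:v+70,u-70:u+70],(600,600),interpolation=2))
E
```

```text
time: 17.88
ee_pos: [0.4803, -0.3006, 0.2092]
tcp_rot: [179.8, -0.3, 92.9]
wrist_force: [-0.2, 0.0, -0.5]
opening: 0.0499
grasp_force: 0.0
time: 18.75
ee_pos: [0.4804, -0.3007, 0.2093]
tcp_rot: [179.6, -0.0, 144.6]
wrist_force: [0.3, 0.7, 0.5]
opening: 0.0499
grasp_force: 0.0
travel mm 0.2 -0.3 163.3 twist -0.005 at [ 0.4803 -0.3007  0.2093] [179.6  -0.  144.6] t 18.8 F [0.1 0.2 0.4]
[-32.2   6.9   9.7  92.8   0.4   3.1]
256 174
```

View pics/w8c.png

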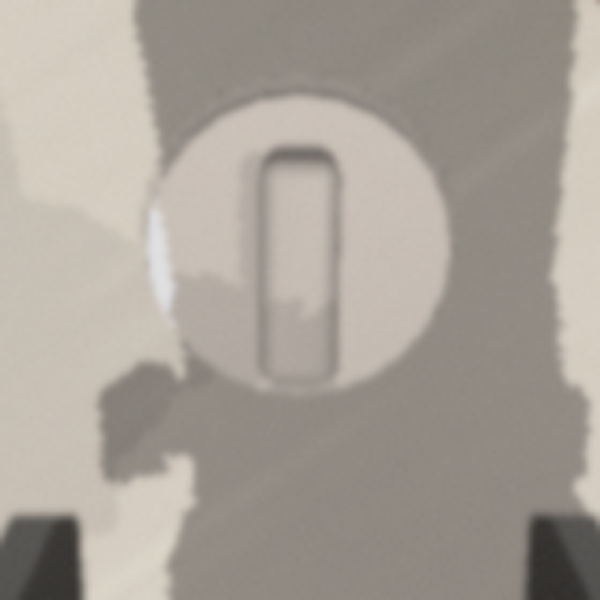

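The bar is upright in the tool frame and midway between the fingers, at column 300 against 304. Descending and gripping.

```bash
python3 -m crank '[{"gripper":50,"travel":[1.3,0,20],"twist":[0.007,0,-0.005]},{"gripper":50,"travel":[0,0,35],"twist":[0,0,0]},{"gripper":50,"travel":[0,0,40],"twist":[0,0,0]},{"gripper":50,"travel":[0,0,40],"twist":[0,0,0]},{"gripper":50,"travel":[0,0,20],"twist":[0,0,0]},{"gripper":50,"travel":[0,0,7],"twist":[0,0,0]},{"gripper":50,"travel":[0,0,0],"twist":[0,0,0]},{"gripper":5,"travel":[0,0,0],"twist":[0,0,0]},{"gripper":5,"travel":[0,0,0],"twist":[0,0,0]},{"gripper":5,"travel":[0,0,0],"twist":[0,0,0]},{"gripper":5,"travel":[0,0,0],"twist":[0,0,0]},{"gripper":5,"travel":[0,0,0],"twist":[0,0,0]}]' 60
```

```text
time: 20.3
ee_pos: [0.4799, -0.3004, 0.0487]
tcp_rot: [-180.0, 0.1, 145.1]
wrist_force: [-0.3, -0.3, 6.2]
opening: 0.0162
grasp_force: 59.3
```

```bash
python3 -m crank '[{"gripper":5,"travel":[0,0,-10],"twist":[0,0,0]},{"gripper":5,"travel":[0,0,-30],"twist":[0,0,0]},{"gripper":5,"travel":[0,0,-45],"twist":[0,0,0]},{"gripper":5,"travel":[0,0,-45],"twist":[0,0,0]},{"gripper":5,"travel":[0,0,-40],"twist":[0,0,0]},{"gripper":5,"travel":[3,20,0],"twist":[0,0,0]},{"gripper":5,"travel":[5,35,0],"twist":[0,0,0]},{"gripper":5,"travel":[5,35,0],"twist":[0,0,0]},{"gripper":5,"travel":[5,35,0],"twist":[0,0,0]},{"gripper":5,"travel":[5,35,0],"twist":[0,0,0]},{"gripper":5,"travel":[5,35,0],"twist":[0,0,0]},{"gripper":5,"travel":[5,35,0],"twist":[0,0,0]}]'
python3 -m crank '[{"gripper":5,"travel":[5,35,0],"twist":[0,0,0]},{"gripper":5,"travel":[5,28,0],"twist":[0,0,0]},{"gripper":5,"travel":[2,12,0],"twist":[0,0,0]},{"gripper":5,"travel":[0,0,0],"twist":[0,0,-0.105]},{"gripper":5,"travel":[0,0,0],"twist":[0,0,-0.105]},{"gripper":5,"travel":[0,0,0],"twist":[0,0,0]},{"gripper":5,"travel":[0,0,0],"twist":[0,0,0]}]'
python3 - <<'E'
from h import *
plan(.6175,-.0245,.158,157)
im,c=snap('wrist','w9.png'); im2,c2=snap('side','s9.png')
w=cv2.imread('pics/w9.png'); s=cv2.imread('pics/s9.png')
u,v=proj(c2,(.6165,-.023,.15)).astype(int); print(u,v)
cv2.imwrite('pics/w9c.png',np.hstack([cv2.resize(w,(440,330)),cv2.resize(s[v-45:v+45,u-45:u+45],(330,330),interpolation=2)]))
print(bot.get_obs()['opening'],bot.get_obs()['grasp_force'])
E
```

```text
time: 21.8
ee_pos: [0.5839, -0.0905, 0.216]
tcp_rot: [-179.9, -0.1, 145.1]
wrist_force: [-0.4, 0.2, -1.3]
opening: 0.0158
grasp_force: 58.7
time: 22.68
ee_pos: [0.6167, -0.0242, 0.217]
tcp_rot: [-180.0, -0.0, 157.0]
wrist_force: [-0.1, -0.4, -2.0]
opening: 0.016
grasp_force: 58.8
travel mm -0.8 0.1 59.0 twist -0.0 at [ 0.6167 -0.0242  0.217 ] [-180.   -0.  157.] t 22.68 F [-0.1 -0.4 -2. ]
274 185
0.0156965766306816 58.75634014606476
```

View pics/w9c.png

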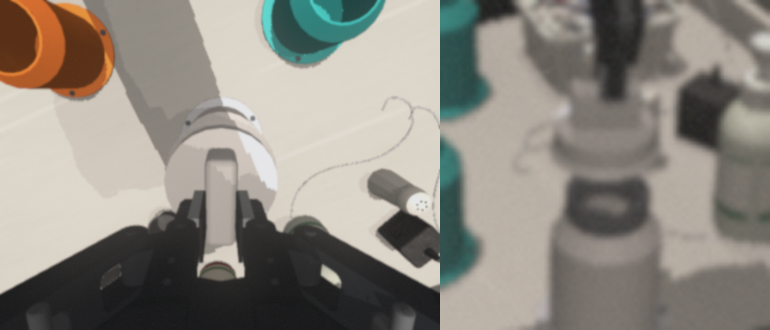

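The side crop shows the lid held level and centred over the collar, with both at column ~607. That was my 11th view, one over the limit of 10, so from here I work from numbers only. Lowering gently.

```bash
python3 -m crank '[{"gripper":5,"travel":[-0.8,0,15],"twist":[0,0,0]},{"gripper":5,"travel":[0,0,20],"twist":[0,0,0]},{"gripper":5,"travel":[0,0,15],"twist":[0,0,0]},{"gripper":5,"travel":[0,0,7],"twist":[0,0,0]},{"gripper":5,"travel":[0,0,3],"twist":[0,0,0]},{"gripper":5,"travel":[0,0,2],"twist":[0,0,0]},{"gripper":5,"travel":[0,0,1.5],"twist":[0,0,0]},{"gripper":5,"travel":[0,0,0],"twist":[0,0,0]},{"gripper":5,"travel":[0,0,0],"twist":[0,0,0]}]'
```

```text
time: 23.9
ee_pos: [0.6207, -0.0244, 0.1661]
tcp_rot: [179.6, 1.0, 157.1]
wrist_force: [-11.4, 0.6, 66.5]
opening: 0.0158
grasp_force: 69.1
```

I misread the heights: the lid_grip point stood 40 mm above the table, not 57, so I gripped the bar near its top. The lid now rests with its lugs on the collar, and that contact height (0.166) fits. Unloading, then regripping lower.

```bash
python3 -m crank '[{"gripper":5,"travel":[0,0,-4],"twist":[0,0,0]},{"gripper":5,"travel":[0,0,-4],"twist":[0,0,0]},{"gripper":5,"travel":[0,0,-3.5],"twist":[0,0,0]},{"gripper":5,"travel":[0,0,0],"twist":[0,0,0]},{"gripper":5,"travel":[0,0,0],"twist":[0,0,0]}]'
```

```text
time: 24.52
ee_pos: [0.6197, -0.0244, 0.1671]
tcp_rot: [179.9, 0.3, 157.1]
wrist_force: [6.1, -0.3, 9.8]
opening: 0.016
grasp_force: 62.2
```

```bash
python3 -m crank '[{"gripper":40,"travel":[0,0,0],"twist":[0,0,0]},{"gripper":40,"travel":[0,0,0],"twist":[0,0,0]},{"gripper":40,"travel":[0,0,-8],"twist":[0,0,0]},{"gripper":40,"travel":[0,0,0],"twist":[0,0,0]},{"gripper":40,"travel":[0,0,0],"twist":[0,0,0]}]'
python3 - <<'E'
from h import *
plan(.6185,-.0244,.149)
im,c=snap('wrist','w10.png')
for z in (.159+.017,.152+.017): print(proj(c,(.6185,-.0244,z)), proj(c,np.array([.6185-.026*.92,-.0244+.026*.39,z])), proj(c,np.array([.6185+.026*.92,-.0244-.026*.39,z])))
g=cv2.cvtColor(im,cv2.COLOR_RGB2GRAY); print(g[150:260:10,190:330:6])
E
```

```text
time: 25.15
ee_pos: [0.6177, -0.0244, 0.1732]
tcp_rot: [-180.0, -0.0, 157.1]
wrist_force: [-0.1, -0.3, -0.8]
opening: 0.04
grasp_force: 0.0
travel mm -0.8 0.3 24.2 twist None at [ 0.6177 -0.0244  0.1732] [-180.    -0.   157.1] t 25.15 F [-0.1 -0.3 -0.8]
[258.99329887 241.21171614] [259.25092391 189.93129713] [258.75760247 288.12722478]
[258.89931723 235.27367827] [259.14133649 186.00399213] [258.6770591  280.52044308]
[[125 125 127 134  95 140 142 140 126 109 107 116 110 111 126 198 202 206
  203 225 209 209 209 210]
 [126 126 127 134 139 120 170 193 193 194 194 194 194 195 195 226 224 158
  197 200 215 209 208 209]
 [127 127 129 132 167 171 180 193 191 193 193 192 194 193 194 200 224 226
  226 191 196 207 208 208]
 [127 128 133 172 171 172 172 171 172 107 106 106 108 109 160 193 192 226
  226 226 222 195 209 208]
 [127 131 171 171 170 170 170 170 169 141 165 164 163 164 136 192 192 197
  226 226 226 219 207 207]
 [128 161 170 170 169 170 170 169 164 157 169 183 190 191 159 184 179 190
  221 226 225 226 212 209]
 [128 167 169 169 168 169 169 169 167 155 169 169 170 188 155 170 170 170
  169 194 226 225 209 207]
 [145 165 167 166 167 169 168 168 166 157 169 167 169 166 140 169 170 169
  168 168 168 225 208 206]
 [205 127  84  62  65 168 167 167 165 156 168 168 167 166 136 168 167 171
  114  61  88 110 204 204]
 [ 56  82  81  52  57 167 166 166 164 155 168 167 167 165 135 185 185 182
   97  55  77  85  70  58]
 [ 81  80  50  49  52 166 166 166 165 155 167 166 167 163 132 186 186 187
   86  53  54  85  85  58]]
```

The bar is centred between the fingers and aligned. I'll surround it loosely (20 mm opening), turn it and let the lid drop by its own weight.

```bash
python3 -m crank '[{"gripper":40,"travel":[-0.8,0,10],"twist":[0,0,0]},{"gripper":40,"travel":[0,0,8],"twist":[0,0,0]},{"gripper":40,"travel":[0,0,4],"twist":[0,0,0]},{"gripper":19.5,"travel":[0,0,0],"twist":[0,0,0]},{"gripper":19.5,"travel":[0,0,0],"twist":[0,0,0]},{"gripper":19.5,"travel":[0,0,0],"twist":[0,0,0]}]' 30
python3 -m crank '[{"gripper":19.5,"travel":[0,0,0],"twist":[0,0,-0.05]},{"gripper":19.5,"travel":[0,0,0],"twist":[0,0,-0.05]},{"gripper":19.5,"travel":[0,0,0],"twist":[0,0,-0.05]},{"gripper":19.5,"travel":[0,0,0],"twist":[0,0,-0.05]},{"gripper":19.5,"travel":[0,0,0],"twist":[0,0,0]}]'
python3 - <<'E'
from h import *
o=bot.get_obs();print(o['torque'].round(2))
im,c=snap('wrist','w11.png')
g=cv2.cvtColor(im,cv2.COLOR_RGB2GRAY); print(g[150:250:10,190:330:6])
E
```

```text
time: 25.95
ee_pos: [0.6185, -0.0247, 0.1516]
tcp_rot: [-180.0, 0.0, 157.1]
wrist_force: [0.3, 0.1, 0.3]
opening: 0.0194
grasp_force: 0.0
time: 26.58
ee_pos: [0.6185, -0.0247, 0.1514]
tcp_rot: [-180.0, -0.0, 168.6]
wrist_force: [-0.5, -1.2, 0.7]
opening: 0.0192
grasp_force: 0.0
[-0.01 -0.01 -0.02]
[[131 130 131 140 130 149 148 145 143 141 142 137 138 149 151 152 191 221
  212 179 211 217 217 217]
 [131 130 138 144 140 139 109 153 197 200 201 202 201 202 202 189 122 166
  209 216 219 216 216 216]
 [132 132 142 138 145 177 179 179 182 200 200 201 202 201 202 201 202 210
  228 154 205 205 217 216]
 [131 135 133 179 178 178 179 178 178 172 127 132 136 159 199 201 200 201
  229 231 227 203 215 216]
 [133 156 178 177 178 177 177 178 178 107 110 111 110 113 111 199 201 200
  214 231 231 230 205 215]
 [135 177 177 177 177 176 176 177 162 155 162 162 162 168 166 186 199 197
  191 231 230 231 222 215]
 [166 176 177 176 176 176 176 176 149 165 175 176 176 174 180 163 179 175
  176 230 231 231 231 215]
 [174 175 175 175 174 173 164 163 147 166 175 173 175 174 158 156 164 171
  176 220 231 231 230 214]
 [168 175 175 175 158 114  86  57 130 167 174 175 174 174 154  59  89  93
  161 173 176 174 175 212]
 [147 173 165  54  54  85  86  51 125 167 175 174 173 173 153  54  85  88
   61  60 140 173 180 210]]
```

```bash
for i in 1 2; do python3 -m crank '[{"gripper":19.5,"travel":[0,0,0],"twist":[0,0,-0.035]},{"gripper":19.5,"travel":[0,0,0],"twist":[0,0,-0.035]},{"gripper":19.5,"travel":[0,0,0],"twist":[0,0,0]},{"gripper":19.5,"travel":[0,0,0],"twist":[0,0,0]}]'; python3 -c "
from h import *
print(bot.get_obs()['torque'].round(2))"; done
python3 - <<'E'
from h import *
im,c=snap('wrist','w12.png')
a=cv2.cvtColor(cv2.imread('pics/w11.png'),6); b=cv2.cvtColor(im,7)
for g in (a,b): print(g[150:210:4,256]); print(g[215,225:300:3])
E
```

```text
time: 27.12
ee_pos: [0.6185, -0.0245, 0.1513]
tcp_rot: [-180.0, -0.0, 172.6]
wrist_force: [2.4, 2.3, 1.2]
opening: 0.0191
grasp_force: 1.3
[ 0.43 -0.27 -0.03]
time: 27.62
ee_pos: [0.6184, -0.0246, 0.1513]
tcp_rot: [-180.0, -0.0, 176.6]
wrist_force: [1.6, 4.0, 3.6]
opening: 0.0195
grasp_force: 2.1
[ 0.64 -0.13 -0.07]
[137 118 202 202 200 201 199 181 109 109 111 117 153 167 176]
[176 175 174 175 166 142 162 172 177 176 176 175 176 175 174 174 164 153
 144 175 176 175 174 176 176]
[131 130 208 208 207 207 200 174 111 112 114 125 163 175 181]
[180 180 181 181 179 144 163 174 181 182 181 181 180 180 181 180 175 162
 139 178 180 180 179 180 181]
```

Run:
```python
from h import *
c=bot.calibration('wrist'); s=np.radians(bot.get_obs()['tcp_rot'][2]); X=np.array([np.cos(s),np.sin(s),0]);Y=np.array([-X[1],X[0],0])
for z in (.176,.169):
    o=np.array([.6185,-.0245,z]); print(z,'end',proj(c,o+.026*X).round(1),'sides@+15', *[proj(c,o+.015*X+k*.009*Y).round(1) for k in (-1,1)],'lidtop rim',proj(c,o+[0,0,-.034]+.038*X).round(1),*[proj(c,o+[0,0,-.034]+k*.038*Y).round(1) for k in (-1,1)])
from cv2 import imread
for f in ('w11','w12'):
    g=cv2.cvtColor(imread('pics/%s.png'%f),6)
    print(f,'col256',g[110:204:3,256]); 
    for r in (200,): print(r,g[r,170:345:5])
```

```text
0.176 end [259.5 204.3] sides@+15 [281.5 230. ] [237.3 229.9] lidtop rim [259.  159.2] [331.3 230.9] [186.4 230.7]
0.169 end [259.4 199. ] sides@+15 [280.3 223.5] [238.3 223.4] lidtop rim [258.9 156.8] [328.3 225.8] [189.1 225.6]
w11 col256 [145 142 162 162 163 148 109 108 109 151 153 150 151 147 112 144 202 201
 201 201 201 200 196 159 109 110 111 111 117 142 162 169]
200 [200 132 133 132 135 176 177 177 176 176 176 177 176 177 130 158 162 162
 162 167 174 160 186 199 198 194 211 231 230 231 231 212 216 215 215]
w12 col256 [149 139 166 165 166 142 112 113 113 146 154 150 153 142 115 161 208 208
 208 208 207 202 196 146 111 113 113 115 125 155 169 178]
200 [165 136 136 135 145 181 182 181 182 181 181 181 182 183 160 161 172 169
 169 166 166 172 148 203 190 182 182 234 234 235 234 216 220 220 220]
```

Run:
```python
from h import *
for f in ('w10','w11','w12'):
    g=cv2.cvtColor(cv2.imread('pics/%s.png'%f),6).astype(int)
    print(f); 
    for r in range(186,300,8): print(r, 'L',228+np.argmin(g[r,228:252]),g[r,228:252].min(),'R',266+np.argmin(g[r,266:290]),g[r,266:290].min())
im,c=snap('side','s12.png'); a=cv2.imread('pics/s9.png'); 
u,v=proj(c,(.6185,-.0245,.15)).astype(int); print(u,v)
g=cv2.cvtColor(im,7); print(g[v-28:v+28,u-24:u+25:3])
for z in (.119,.112): print(proj(c,(.6185,-.0245,z+.023)),proj(c,(.6185,-.0245,z)),[proj(c,(.6185-.042*np.array(c['camera_from_world'])[2,0]/.81,-.0245-.042*np.array(c['camera_from_world'])[2,1]/.81,z)).round(1)])
```

```text
w10
186 L 243 105 R 272 110
194 L 241 134 R 275 143
202 L 241 135 R 276 141
210 L 241 136 R 276 139
218 L 241 135 R 275 131
226 L 241 133 R 275 132
234 L 241 136 R 275 132
242 L 241 135 R 275 131
250 L 241 133 R 274 132
258 L 241 133 R 274 133
266 L 241 134 R 274 131
274 L 240 125 R 274 126
282 L 229 136 R 279 136
290 L 240 135 R 285 136
298 L 234 135 R 266 149
w11
186 L 244 107 R 272 110
194 L 242 109 R 275 111
202 L 240 135 R 278 140
210 L 239 137 R 279 146
218 L 239 139 R 278 135
226 L 234 54 R 280 65
234 L 233 52 R 280 56
242 L 233 49 R 280 53
250 L 231 46 R 280 49
258 L 234 46 R 280 48
266 L 232 46 R 280 49
274 L 232 45 R 289 48
282 L 232 45 R 287 47
290 L 231 46 R 289 45
298 L 229 51 R 289 47
w12
186 L 246 111 R 266 113
194 L 244 114 R 276 113
202 L 241 141 R 280 145
210 L 241 142 R 280 144
218 L 240 141 R 279 140
226 L 234 55 R 281 72
234 L 234 52 R 281 59
242 L 231 51 R 281 55
250 L 230 49 R 281 52
258 L 233 46 R 279 50
266 L 232 47 R 281 48
274 L 233 46 R 289 49
282 L 232 46 R 288 48
290 L 228 50 R 288 48
298 L 229 53 R 289 47
275 185
[[165 128  97  98  87  45  44  40  40  4
[... 3396 characters left out ...]
8 142 144 141 138 134 128 163 172 162 165]
 [178 179 176 117 131 135 138 145 146 142 140 135 126 164 173 171 171]
 [179 178 175 110 130 135 141 144 147 144 140 134 124 164 173 175 175]
 [179 180 174 101 125 136 140 146 148 143 140 134 118 166 173 175 173]
 [179 180 170 100 116 136 141 145 147 145 138 130 111 168 175 174 173]
 [181 181 172  99 108 127 138 147 147 141 135 121 108 167 175 174 175]
 [181 180 170 100 107 118 130 141 141 137 127 116 109 169 174 174 172]
 [179 179 171  98 103 112 122 128 131 129 120 114 107 172 175 170 163]]
[274.92043482 188.09937049] [274.64808129 194.80413172] [array([275.2, 203.8])]
[274.83689111 190.15603789] [274.56640268 196.81488447] [array([275.1, 205.9])]
```

The loose lid doesn't seem to drop, perhaps because friction on the pads holds it. The arm is compliant (about 5 N/mm), so I'll grip it, press down 2-3 mm and turn back over the expected 167°, watching z.

```bash
python3 -m crank '[{"gripper":5,"travel":[0,0,0],"twist":[0,0,0]},{"gripper":5,"travel":[0,0,0],"twist":[0,0,0]},{"gripper":5,"travel":[0,0,1.5],"twist":[0,0,0]},{"gripper":5,"travel":[0,0,1.5],"twist":[0,0,0]},{"gripper":5,"travel":[0,0,0],"twist":[0,0,0]}]' 50
for i in 1 2 3 4; do python3 -m crank '[{"gripper":5,"travel":[0,0,0],"twist":[0,0,0.03]},{"gripper":5,"travel":[0,0,0],"twist":[0,0,0.03]},{"gripper":5,"travel":[0,0,0],"twist":[0,0,0]}]' | grep -v opening; done; python3 -c "
from h import *
print(bot.get_obs()['torque'].round(2))"
```

```text
time: 28.35
ee_pos: [0.6186, -0.0245, 0.1514]
tcp_rot: [180.0, 0.2, 176.6]
wrist_force: [-6.1, 5.4, 21.2]
opening: 0.0174
grasp_force: 50.0
time: 28.72
ee_pos: [0.6191, -0.0246, 0.1514]
tcp_rot: [-180.0, 0.2, 173.2]
wrist_force: [-3.3, 3.8, 20.4]
grasp_force: 48.1
time: 29.1
ee_pos: [0.6195, -0.0248, 0.1514]
tcp_rot: [-180.0, 0.3, 169.8]
wrist_force: [-0.5, 4.1, 19.0]
grasp_force: 49.2
time: 29.48
ee_pos: [0.6196, -0.0249, 0.1514]
tcp_rot: [180.0, 0.3, 166.3]
wrist_force: [-1.1, 3.3, 19.0]
grasp_force: 49.2
time: 29.85
ee_pos: [0.6199, -0.0246, 0.1514]
tcp_rot: [180.0, 0.3, 162.9]
wrist_force: [1.5, 5.3, 18.8]
grasp_force: 49.3
[ 0.62 -0.3   0.79]
```

Run:
```python
from h import *
im,c=snap('wrist','w13.png')
def ang(f):
    g=cv2.cvtColor(cv2.imread('pics/%s.png'%f),6)
    e=cv2.Canny(cv2.GaussianBlur(g,(3,3),0),30,80)[150:225,225:300]
    l=cv2.HoughLinesP(e,1,np.pi/360,8,minLineLength=10,maxLineGap=3)
    print(f,[(int(a)+225,int(b)+150,int(x)+225,int(y)+150) for a,b,x,y in l[:,0]] if l is not None else None)
for f in ('w10','w11','w12','w13'): ang(f)
```

```text
w10 [(286, 173, 294, 192), (239, 224, 239, 191), (273, 224, 273, 211), (242, 194, 242, 224), (277, 191, 277, 224), (272, 153, 293, 161), (245, 188, 271, 188), (256, 173, 269, 174), (274, 192, 274, 207), (275, 150, 294, 158), (291, 186, 297, 199), (287, 159, 299, 166), (240, 189, 243, 177), (259, 200, 265, 213)]
w11 [(237, 158, 262, 155), (289, 159, 299, 164), (236, 224, 238, 203), (245, 196, 270, 196), (295, 178, 299, 199), (275, 157, 299, 168), (274, 182, 279, 198), (244, 151, 255, 151), (241, 224, 241, 201), (280, 217, 280, 201), (249, 179, 263, 179), (258, 150, 278, 153), (240, 194, 243, 182), (231, 156, 242, 152), (225, 158, 237, 153)]
w12 [(227, 156, 251, 150), (248, 195, 280, 198), (227, 161, 247, 155), (255, 150, 279, 153), (239, 212, 243, 184), (277, 185, 282, 205), (263, 155, 280, 158), (243, 208, 244, 197), (225, 221, 242, 221), (252, 179, 264, 179), (285, 161, 295, 157), (238, 158, 248, 155), (281, 159, 299, 168)]
w13 [(239, 218, 239, 208), (236, 196, 246, 195), (244, 194, 261, 194), (289, 169, 294, 185), (273, 182, 278, 210), (235, 204, 240, 182), (273, 196, 275, 219), (284, 159, 297, 165), (278, 221, 288, 221), (235, 156, 248, 154), (256, 178, 268, 178), (225, 156, 236, 152), (241, 180, 252, 177), (235, 205, 235, 219)]
```

The bar's end edge stays at about 167-171° in world while the tool swings 163-177° (the edge slopes +5° then -3° in the tool frame). The lid has therefore dropped into the notches and turns no further. The bar-end row (196, predicted 199 home, 204 not home) agrees. Unloading, centring the tool, opening and retreating.

```bash
python3 -m crank '[{"gripper":5,"travel":[0,0,-1.5],"twist":[0,0,-0.045]},{"gripper":5,"travel":[0,0,-1.5],"twist":[0,0,-0.045]},{"gripper":5,"travel":[0,0,0],"twist":[0,0,0]},{"gripper":50,"travel":[0,0,0],"twist":[0,0,0]},{"gripper":50,"travel":[0,0,0],"twist":[0,0,0]},{"gripper":50,"travel":[0,0,0],"twist":[0,0,0]},{"gripper":50,"travel":[0,0,-12],"twist":[0,0,0]},{"gripper":50,"travel":[0,0,-25],"twist":[0,0,0]},{"gripper":50,"travel":[0,0,-25],"twist":[0,0,0]},{"gripper":50,"travel":[0,0,0],"twist":[0,0,0]},{"gripper":50,"travel":[0,0,0],"twist":[0,0,0]}]'
python3 - <<'E'
from h import *
o=bot.get_obs(); im,c=snap('wrist','w14.png'); s=np.radians(o['tcp_rot'][2]); X=np.array([np.cos(s),np.sin(s),0]);Y=np.array([-X[1],X[0],0])
for z in (.176,.169):
    p=np.array([.6185,-.0245,z]); print(z,'ends',proj(c,p+.026*X).round(1),proj(c,p-.026*X).round(1),'width',(proj(c,p-.009*Y)-proj(c,p+.009*Y))[0].round(1),'rim w',(proj(c,p-[0,0,.034]-.038*Y)-proj(c,p-[0,0,.034]+.038*Y))[0].round(1))
g=cv2.cvtColor(im,7); e=cv2.Canny(cv2.GaussianBlur(g,(3,3),0),20,60)
for r in (200,205,210): print(r,np.where(e[r,150:370])[0]+150)
for q in (250,259,267): print(q,np.where(e[110:300,q])[0]+110)
E
```

```text
time: 31.28
ee_pos: [0.6184, -0.0247, 0.2129]
tcp_rot: [-180.0, -0.0, 168.0]
wrist_force: [0.9, 0.9, -0.4]
opening: 0.0501
grasp_force: 0.0
0.176 ends [258.7 170.7] [258.5 251.3] width 29.5 rim w 106.4
0.169 ends [258.7 168.3] [258.5 246.3] width 28.5 rim w 103.3
200 [187 188 207 242 246 268 272 295 296 307]
205 [189 208 242 246 268 272 297 298 299 300 301 302 303 304 305]
210 [190 210 211 242 246 268 272 283 284 285 288 289 305]
250 [113 122 128 138 142 158 167 180 181 233 241 283]
259 [112 122 128 137 141 158 167 180 232 233 242 281]
267 [118 119 120 121 123 129 138 142 159 160 168 169 212 213 218 219 220 221
 222 223 224 225 226 233 234 240 280]
```

The measured bar length (74 px) fits home (78) better than raised (81), and the bar is straight and aligned at 168°. The gripper is open 60 mm above, touching nothing. Handing in.

```bash
python3 -m crank '[{"gripper":60,"travel":[0,0,-15],"twist":[0,0,0]},{"gripper":60,"travel":[0,0,0],"twist":[0,0,0]},{"gripper":60,"travel":[0,0,0],"twist":[0,0,0]}]' && python3 -c "
from workcell import bot
print(bot.job_done())"
```

```text
time: 31.7
ee_pos: [0.6185, -0.0246, 0.2282]
tcp_rot: [-180.0, -0.0, 168.0]
wrist_force: [-0.0, -0.3, -0.1]
opening: 0.0601
grasp_force: 0.0
the job is handed in; nothing more can be done
None
```

I handed the job in at 31.7 s: both tablets were dropped into the jar (only one was clearly visible inside afterwards), and the lid is released and by my measurements locked home, though I didn't check that with a final picture because I had already viewed 11 against the limit of 10.

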